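Shut and lock the pantry canister

ROBOT

A 6-joint arm with a two-finger parallel gripper is mounted at the origin on the work surface. World frame = base frame: x ahead of the robot, y to its left, z up, the work surface at z = 0. Lengths are in mm, angles in rad, forces in N, time in s.
With the tool pointing down it reaches from about 400 to 925 mm from the base axis. Payload 3.4 kg.
Tool frame: the origin (TCP) lies between the finger pads; the fingertips stand 14 mm ahead of it and the grasp point (between the pads) lies 5 mm behind it; z points along the fingers, x is the direction in which the jaws open and shut, and the axes are right-handed (so a half turn about z gives the same grasp; the last joint's range is limited). The gripper opens to 85 mm and grips with 20 to 120 N. Pads are 22 mm wide; open, the fingers measure 114 mm over their backs; the gripper's body (76 mm by 85 mm) begins 54 mm behind the grasp point. The pads swing forward as they close: fully open they stand 13 mm farther back than shut.
Start: joints at [-1.375, 0.307, 1.506, -0, 1.328, -0.073], TCP at [152.681, -554.364, 220.305] pointing down, gripper open.
Joint ranges: [-3.12, 3.12], [-1.05, 2.28], [0.14, 2.33], [-1.42, 4.57], [0.1, 2.73], [-2.68, 2.68]. Speed limits (rad/s): [2.57, 2.57, 3.14, 3.14, 3.14, 3.14].

INTERFACE

Orientations are given as a rotation vector (axis times angle).
In Python, from station import robot, eyes, ticket gives the robot as it stands.
- The arm moves only by the tool arm_command, never from a script. Its argument "moves" is a list of rows, each a list of 3 entries, a list of its own where there are three numbers: the turn, a rotation vector about the tool's x, y, z in rad, then the shift along the tool's x, y, z in m, then the closure, from -1 (fully open) to 1 (shut), so that 0 is half open. In form: [[[ax, ay, az], [x, y, z], gripper], ...]. A call has 1 to 5 rows; each row shifts and turns the commanded pose from where the row before left it, along the tool's axes as they then stand; what a row does not reach is not made up. A row lasts 1/8 s, in which the tool goes at most 62.5 mm and 10.7 degrees, less where a joint would pass 70% of its speed; a pose out of reach is approached as far as the arm can. A call with a gripper value outside its range is refused whole. The fingers move at their own pace and stop on an object; "grip_force" is the grip in N (left out, the last holds). Time passes only in rows, so rows that do not move let the fingers close. It gives the time, the measured TCP pose, the force and the opening at its end, in the units of the state.
- robot.state(): the state, without advancing time (a new reading comes with each control period).
- eyes.read_camera(name): name is "scene" or "side" or "wrist"; returns a dict with "pixels" (480x640x3 uint8, blue, green, red), "camera_matrix" (3x3 intrinsics, pixels), "origin" and "rotation" of the camera in the world; the wrist camera has in their place "T_tool_cam" (4x4, takes a point from camera to tool coordinates, whose origin is the TCP and whose axes are the tool frame's). Camera axes: x right, y down, z forward; pixel columns grow to the right and rows downward; lengths in mm; the calibration is good to about 2 mm. A picture is of the moment at which its call begins: read the wrist's pose just before it. There is no depth.
- ticket.job_done(): hands the job in, once; it reports no verdict.
The state is a dict: "clock": time; "joint_positions": joint angles; "qvel": joint speeds; "effort": joint torques, N m; "tool_pos": TCP position; "ee_rot": TCP orientation; "wrist_force": force on the tool from outside, world axes, zero at the start; "torque": the same for the moment, N m; "grip_width": opening from 0.0 (shut) to 1.0 (fully open).
Only numpy, scipy, OpenCV 4.12 (cv2) and the standard library are available. Lean on these libraries where they do the work, as an engineer would, in place of code of your own. Each camera call takes 0.05 s, during which the arm holds its last target. There are 200 camera calls.

TASK

The steel canister on the pantry shelf has been left open. Swing its hinged lid fully shut, then turn the black lock collar on the lid clockwise until its pointer lines up with the raised bar that marks locked, and leave it shut and locked. Do not turn the collar to the mark before the lid is shut, and leave the other things on the shelf where they stand.

Things in the scene. Friction and masses are not known exactly. Their poses are not given: they have to be found in the camera images.
- canister: Round steel canister, 120 mm across and 104 mm high, on a black foot 144 mm across screwed to the shelf. Origin: centre of the foot's underside, on the shelf; z up; its +x axis points to the hinge of the lid, -x to its front, where the lid's tab is. Never moves during an episode.
- lid_hinge (a point): Point on the lid's hinge axis, 68 mm behind (+x of) the canister's axis and 104 mm above the shelf. The hinge axis is the canister's y axis. Axes as the canister's.
- lid (a joint): Angle of the lid: 0 fully shut (its 10 mm thick disc, 128 mm across, lies on the rim, top face 114 mm above the shelf), growing as it swings up and back about the hinge, to 1.4 rad. The stiff hinge keeps the lid where it is left.
- lid_tab (a point): On the upper face of the steel tab at the lid's front, to push on: 148 mm from the hinge axis, 12 mm inside the tab's free end; the tab is 44 mm wide, 8 mm thick and stands 28 mm out of the disc. z is normal to the lid's top face, -x points along the tab away from the hinge.
- collar (a joint): Angle of the lock collar about its axis: 0 with the pointer exactly at the locked mark; positive is anticlockwise seen from above the lid, so turning it clockwise lowers it. Stops at -0.4 (past the mark) and 1.6. It is captive and stays where it is left; about 0.1 N m turns it.
- collar_top (a point): Centre of the lock collar's top face. The collar is a ribbed black ring, 56 mm across and 34 mm high, around a fixed steel neck at the middle of the lid; it stands on the lid's top face, so with the lid shut its top is 148 mm above the shelf. z is its axis, -x points at its pointer.
- pointer_tip (a point): Outer end of the collar's pointer, a 10 mm wide, 10 mm high lug low on the ring, reaching 46 mm from the collar's axis; this point is 7 mm above the lid's top face.
- lock_mark (a point): The locked mark: a raised black bar on the lid's top face, 13 mm long, 8 mm wide, 3 mm high, 49 to 62 mm from the collar's axis on the side of the lid's tab. (A round dot at the side of the lid marks unlocked.)
- soup_can_a: Bystander: closed soup can, 66 mm across, 102 mm high; origin at the centre of its underside.
- soup_can_b: Bystander: a second soup can just like it.
- jar: Bystander: glass jar with a steel cap, 66 mm across, 100 mm high; origin at the centre of its underside.
- grinder: Bystander: upright press-button pepper grinder in steel, 56 mm across, 188 mm high; origin at the centre of its underside.
- pinch_bowl: Bystander: purple silicone pinch bowl, 90 mm across, 38 mm high, beside the canister; origin at the centre of its underside.
- stopper: Bystander: glass cruet stopper standing on its head, 50 mm across, 68 mm high, beside the canister; origin at the centre of its underside.
- clip: Bystander: white plastic clip lying flat, 110 mm long, 30 mm wide, 13 mm high, beside the canister; origin under its middle.
Not all that is in view belongs to the job. Leave any orange look-alike of the canister alone.

How it is judged:
By the outcome, as a careful person would: the job done as asked, in the order asked, and still so for the second after the job is handed in, with the robot touching nothing.
It also fails if it takes over 51 s, if anything falls off the work surface, if the arm or the gripper's body presses on something with over 40 N, if the wrist force passes 120 N, or if a joint passes its speed limit or range.

## Working session

There is one attempt and no reset: what is moved stays moved. The work goes in short steps, Python scripts to look and compute and a tool call to move; the robot and the scene stay as the last step left them, time stands still between calls to the robot, and variables do not carry over. Pictures are saved under pics/ and viewed, about 8 in all and at most 12, crops included, and the job is handed in when it is done.

Besides the shell and the picture viewer there is one more tool, called in YAML: its name, and indented under it one key for each argument. arm_command: Moves the arm, as the interface text tells. Its arguments: {"type":"object","properties":{"moves":{"type":"array"},"grip_force":{"type":"number"}},"required":["moves"]}

```bash
ls; mkdir -p pics
cat > h.py <<'E'
import numpy as np, cv2
from scipy.spatial.transform import Rotation as R
from station import robot, eyes, ticket
def proj(c,P):
    P=np.atleast_2d(P); q=(P-np.array(c['origin']))@np.array(c['rotation']); u=q@np.array(c['camera_matrix']).T
    return u[:,:2]/u[:,2:]
def ray(c,px,z):
    d=np.array(c['rotation'])@np.linalg.inv(c['camera_matrix'])@np.array([px[0],px[1],1.]); o=np.array(c['origin'])
    return o+d*(z-o[2])/d[2]
def cam(n):
    s=robot.state(); c=eyes.read_camera(n)
    if n=='wrist':
        T=np.array(c['T_tool_cam']); r=R.from_rotvec(s['ee_rot']).as_matrix()
        c['rotation']=r@T[:3,:3]; c['origin']=r@T[:3,3]+np.array(s['tool_pos'])
    return c
E
python3 - <<'E'
from h import *
a=cam('scene');b=cam('side')
for n,c in(('scene',a),('side',b)):
    cv2.imwrite(f'pics/{n}0.png',c['pixels']); print(n,np.round(c['origin'],1),np.round(c['rotation'],3).tolist(),np.round(c['camera_matrix'],1).tolist())
print(robot.state())
E
```

```text
pics
scene [1308.7  403.8 1437.5] [-1.429, -2.373, 0.699] [[576.4, 0.0, 319.8], [0.0, 576.4, 236.5], [0.0, 0.0, 1.0]]
side [ 517.7 -701.4  824.6] [-2.371, 0.035, -0.036] [[459.1, 0.0, 316.8], [0.0, 459.1, 232.1], [0.0, 0.0, 1.0]]
{'clock': 0.1, 'joint_positions': array([-1.37549078e+00,  3.07509516e-01,  1.50756082e+00,  2.24050247e-06,
        1.32838132e+00, -7.35029556e-02]), 'qvel': array([-0.00136535, -0.00089697, -0.0053342 , -0.00052143,  0.0003562 ,
       -0.00085238]), 'effort': array([ 5.83181350e-05, -4.58529246e+01, -2.52609068e+01, -9.79664060e-05,
        5.58166037e-03, -1.85863932e-06]), 'tool_pos': array([ 152.5593364 , -553.71860914,  219.45985733]), 'ee_rot': array([-2.49809760e+00,  1.90298659e+00,  2.18356212e-03]), 'wrist_force': array([-0.51358669, -0.13369486, -0.0083869 ]), 'torque': array([0.0401426 , 0.0354394 , 0.03041386]), 'grip_width': 0.9995073519134445}
```

Rotation is a rotation vector; I'll fix the helper and look.

Run:
```python
s=open('h.py').read()
s=s.replace("    return c\n","    else: c['rotation']=R.from_rotvec(c['rotation']).as_matrix()\n    return c\n")
open('h.py','w').write(s)
```

```text
(no output)
```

View pics/scene0.png

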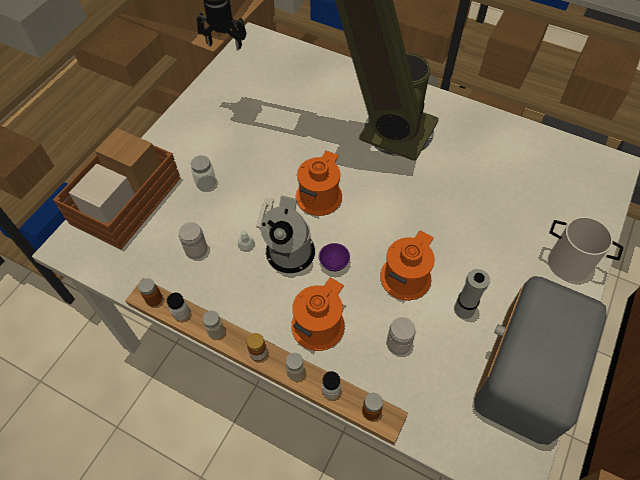

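View pics/side0.png

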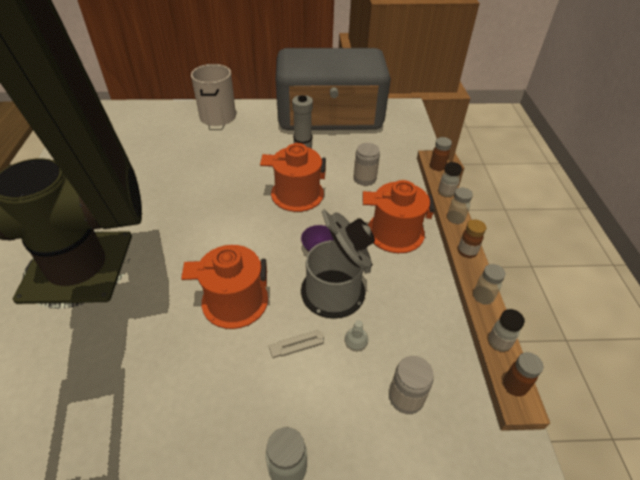

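Candidates: the steel canister at scene (288,240) / side (333,280). The orange look-alikes at scene (318,185), (408,265) and (318,315) are to be left alone, and the steel pot at (580,250) has no lid. I choose the steel one on the black foot and check it in a close crop.

Run:
```python
from h import *
a=cv2.imread('pics/scene0.png')[190:280,245:345]; b=cv2.imread('pics/side0.png')[200:320,280:390]
a=cv2.resize(a,(400,360),interpolation=3); b=cv2.resize(b,(400,436),interpolation=3)[:436]
o=np.zeros((436,800,3),np.uint8); o[:360,:400]=a; o[:,400:]=b
cv2.imwrite('pics/crop.png',o)
A=cam('scene');B=cam('side')
print(ray(A,(290,254),0),ray(B,(333,290),0))
```

```text
[595.05387816 -83.96384077   0.        ] [588.98593133 -83.03931985   0.        ]
```

View pics/crop.png

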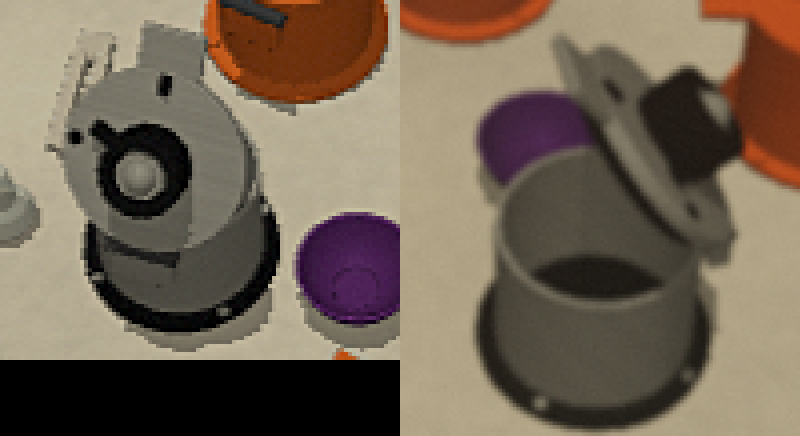

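```bash
cat > fit.py <<'E'
from h import *
from scipy.optimize import least_squares
def lidpt(p,d,y,h):   # d from hinge toward tab, h above lid underside
    x,yy,yaw,th=p[:4]
    loc=np.array([68-d*np.cos(th)+h*np.sin(th)*1.0, y, 104+d*np.sin(th)+h*np.cos(th)])
    return R.from_euler('z',yaw).apply(loc)+[x,yy,0]
def ptr(p,r=46,h=17): return lidpt(p,68+r*np.cos(p[4]),-r*np.sin(p[4]),h)
E
python3 - <<'E'
from fit import *
A=cam('scene');B=cam('side')
def model(p):
    t=np.linspace(0,2*np.pi,181); circ=np.c_[p[0]+72*np.cos(t),p[1]+72*np.sin(t),0*t]
    ca,cb=proj(A,circ),proj(B,circ)
    a=proj(A,[lidpt(p,160,-22,10),lidpt(p,160,22,10),lidpt(p,123.5,0,13),lidpt(p,68,0,44),ptr(p)])
    b=proj(B,[lidpt(p,160,0,6),lidpt(p,123.5,0,13),lidpt(p,68,0,44)])
    return a,b,np.array([ca[:,1].max(),cb[:,0].min(),cb[:,0].max(),cb[:,1].max()])
oa=np.array([[281.2,195.5],[297.5,201.5],[286.2,211.2],[280.5,233.7],[269.2,221.7]])
ob=np.array([[323.5,211],[338.6,224.2],[366.6,227.5]])
oc=np.array([272.5,301.2,365.8,318.3])
def f(p,sw=0):
    a,b,c=model(p); o=oa.copy()
    if sw:o[[0,1]]=o[[1,0]]
    return np.r_[(a-o).ravel(),(b-ob).ravel(),c-oc]
best=min((least_squares(f,[592,-83,y,.9,1.],args=(s,),loss='soft_l1') for s in(0,1) for y in np.arange(-3,3,.7)),key=lambda r:r.cost)
print(best.cost,best.x); print(np.round(best.fun,1))
p=best.x; print('tab',lidpt(p,148,0,10),'collar',lidpt(p,68,0,44),'shut tab',lidpt([*p[:3],0],148,0,10))
np.save('p.npy',p)
for n,c,z,q in(('A',A,0,(334,268)),('A',A,0,(246,245)),('B',B,0,(297,345)),('B',B,0,(356,345)),('B',B,40,(230,290)),('B',B,0,(400,240)),('B',B,0,(298,200))): print(n,q,ray(c,q,z).round())
E
```

```text
8.481625393667855 [ 5.88431826e+02 -8.42006109e+01  1.91208520e-01  9.06954113e-01
  1.17781359e+00]
[ 0.2  0.5 -0.  -1.6  0.7  0.3 -0.4  1.  -0.3 -0.2  0.9  5.6 -0.3 -0.5
 -0.   0.7  1.4 -0.7 -0.7 -0.5]
tab [573.39736739 -87.11088136 226.73081703] collar [648.08224412 -72.65387964 184.66938232] shut tab [509.88980369 -99.40425317 114.        ]
A (334, 268) [577.  50.   0.]
A (246, 245) [ 628. -214.    0.]
B (297, 345) [ 508. -219.    0.]
B (356, 345) [ 627. -222.    0.]
B (230, 290) [ 368. -108.   40.]
B (400, 240) [764.  66.   0.]
B (298, 200) [513. 219.   0.]
```

```bash
cat > plan.py <<'E'
from fit import *
p=np.load('p.npy')
def shifts(start,a,pts):
    X=np.array([[np.cos(a),np.sin(a),0],[np.sin(a),-np.cos(a),0],[0,0,-1]]); out=[];c=np.array(start,float)
    for q in pts: out.append(np.round(X@(q-c)/1000,4).tolist()); c=q
    return out
def tcp(th,d=155,h=10):
    return lidpt([*p[:3],th],d,0,h)+11*np.array([np.cos(p[2]),np.sin(p[2]),0])+[0,0,14]
E
python3 - <<'E'
from plan import *
s=robot.state(); a=-1.302
g=tcp(p[3],155,28); print(g)
S=s['tool_pos']
up=np.array([S[0],S[1],330]); r0,r1=np.hypot(*S[:2]),np.hypot(g[0],g[1]); t0,t1=np.arctan2(S[1],S[0]),np.arctan2(g[1],g[0])
n=13
arc=[np.array([*( (r0+(r1-r0)*k)*np.array([np.cos(t0+(t1-t0)*k),np.sin(t0+(t1-t0)*k)])),330]) for k in np.arange(1,n+1)/n]
for q in shifts(S,a,[(S+up)/2,up]+arc): print(q)
E
```

```text
[593.88143976 -83.14571087 257.33488927]
[0.0, 0.0, -0.055]
[0.0, 0.0, -0.055]
[-0.0004, -0.0515, 0.0]
[-0.005, -0.0514, 0.0]
[-0.0096, -0.051, 0.0]
[-0.0142, -0.0501, 0.0]
[-0.0187, -0.0487, 0.0]
[-0.023, -0.047, 0.0]
[-0.0272, -0.0449, 0.0]
[-0.0313, -0.0425, 0.0]
[-0.035, -0.0396, 0.0]
[-0.0386, -0.0364, 0.0]
[-0.0418, -0.033, 0.0]
[-0.0447, -0.0292, 0.0]
[-0.0473, -0.0251, 0.0]
```

arm_command:
  moves:
    - [[0,0,0],[0,0,-0.055],1]
    - [[0,0,0],[0,0,-0.055],1]
    - [[0,0,0],[0,-0.051,0],1]
    - [[0,0,0],[-0.005,-0.051,0],1]
    - [[0,0,0],[-0.01,-0.051,0],1]
  grip_force: 30

```text
clock: 0.92
tool_pos: [297.4, -499.0, 330.4]
ee_rot: [2.498, -1.905, 0.001]
wrist_force: [0.9, -0.7, 0.5]
grip_width: 0.001
```

arm_command:
  moves:
    - [[0,0,0],[-0.014,-0.05,0],1]
    - [[0,0,0],[-0.019,-0.049,0],1]
    - [[0,0,0],[-0.023,-0.047,0],1]
    - [[0,0,0],[-0.027,-0.045,0],1]
    - [[0,0,0],[-0.031,-0.042,0],1]

```text
clock: 1.55
tool_pos: [491.8, -326.2, 330.1]
ee_rot: [-2.499, 1.904, -0.0]
wrist_force: [-0.3, -0.0, 0.7]
grip_width: -0.001
```

arm_command:
  moves:
    - [[0,0,0],[-0.035,-0.04,0],1]
    - [[0,0,0],[-0.039,-0.036,0],1]
    - [[0,0,0],[-0.042,-0.033,0],1]
    - [[0,0,0],[-0.044,-0.029,0],1]
    - [[0,0,0],[-0.047,-0.025,0],1]

```text
clock: 2.17
tool_pos: [593.3, -83.0, 330.0]
ee_rot: [-2.499, 1.904, 0.0]
wrist_force: [2.0, 0.7, -0.1]
grip_width: 0.005
```

Run:
```python
from plan import *
c=cam('wrist'); s=robot.state()
print(s['tool_pos'],s['ee_rot'],s['grip_width'],s['wrist_force'])
im=c['pixels'].copy(); cv2.imwrite('pics/w0raw.png',im)
for q in (lidpt(p,160,-22,10),lidpt(p,160,22,10),lidpt(p,148,0,10),lidpt(p,123.5,0,13),lidpt(p,68,0,44),ptr(p)):
    u=proj(c,q)[0]; print(u.round()); cv2.drawMarker(im,tuple(int(v) for v in u),(0,0,255),1,10)
cv2.imwrite('pics/w0.png',im)
```

```text
[594.16534104 -75.82284317 330.12613933] [-2.49894046  1.89391088  0.00523351] -0.002756744390620258 [0.28726398 2.83884531 0.25932398]
[348. 271.]
[294. 267.]
[322. 257.]
[324. 231.]
[329. 159.]
[372. 198.]
```

View pics/w0.png

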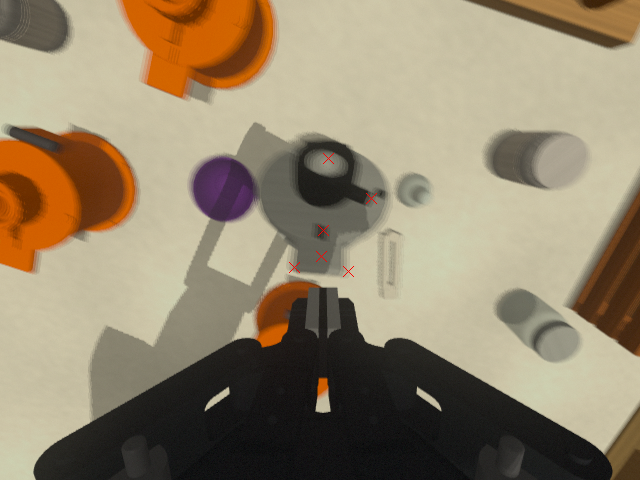

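The picture shows the fitted points (red) on the tab (320,265), mark (323,231), collar (328,159) and pointer (371,196): the fit holds. Next I lower the closed fingers behind the tab.

arm_command:
  moves:
    - [[0,0,0.078],[0,0,0],1]
    - [[0,0,0],[0,0,0.04],1]
    - [[0,0,0],[0,0,0.033],1]
    - [[0,0,0],[0,0,0],1]
    - [[0,0,0],[0,0,0],1]

```text
clock: 2.85
tool_pos: [593.5, -85.0, 258.5]
ee_rot: [-2.422, 1.999, -0.002]
wrist_force: [0.6, -0.7, 0.1]
grip_width: 0.0
```

Run:
```python
from plan import *
s=robot.state(); a=-1.38
print(s['tool_pos'],s['ee_rot'],s['wrist_force'])
ths=list(np.linspace(p[3],0,14)); pts=[tcp(t,155,9) for t in ths]+[tcp(0,155,7)]
for t,q,w in zip(ths+[0],shifts(s['tool_pos'],a,pts),pts): print(round(t,2),q,w.round(1))
```

```text
[593.47178701 -84.95580344 258.48176325] [-2.42225598e+00  1.99940994e+00 -2.26130414e-03] [ 0.55337038 -0.70640798  0.07322854]
0.91 [-0.0017, 0.0142, 0.0129] [579.2 -86.  245.6]
0.84 [0.0, 0.0087, 0.0065] [570.7 -87.6 239.2]
0.77 [0.0, 0.0082, 0.0071] [562.6 -89.2 232.1]
0.7 [0.0, 0.0077, 0.0076] [555.  -90.7 224.5]
0.63 [0.0, 0.0071, 0.0081] [548.  -92.  216.3]
0.56 [0.0, 0.0066, 0.0086] [541.6 -93.3 207.7]
0.49 [0.0, 0.0059, 0.0091] [535.8 -94.4 198.7]
0.42 [0.0, 0.0053, 0.0094] [530.5 -95.4 189.2]
0.35 [0.0, 0.0046, 0.0098] [526.  -96.3 179.4]
0.28 [0.0, 0.0039, 0.0101] [522.1 -97.  169.3]
0.21 [0.0, 0.0032, 0.0103] [519.  -97.6 159. ]
0.14 [0.0, 0.0025, 0.0105] [516.5 -98.1 148.5]
0.07 [0.0, 0.0018, 0.0107] [514.8 -98.5 137.8]
0.0 [0.0, 0.001, 0.0108] [513.8 -98.6 127. ]
0 [0.0, 0.0, 0.002] [513.8 -98.6 125. ]
```

arm_command:
  moves:
    - [[0,0,0],[-0.002,0.007,0.006],1]
    - [[0,0,0],[0,0.007,0.007],1]
    - [[0,0,0],[0,0.0087,0.0065],1]
    - [[0,0,0],[0,0.0082,0.0071],1]
    - [[0,0,0],[0,0.0077,0.0076],1]

```text
clock: 3.48
tool_pos: [553.5, -90.2, 223.0]
ee_rot: [2.423, -2.0, -0.0]
wrist_force: [-4.5, 0.0, 10.9]
grip_width: -0.004
```

arm_command:
  moves:
    - [[0,0,0],[0,0.0071,0.0081],1]
    - [[0,0,0],[0,0.0066,0.0086],1]
    - [[0,0,0],[0,0.0059,0.0091],1]
    - [[0,0,0],[0,0.0053,0.0094],1]
    - [[0,0,0],[0,0.0046,0.0098],1]

```text
clock: 4.1
tool_pos: [511.8, -97.7, 177.7]
ee_rot: [2.41, -1.986, -0.025]
wrist_force: [-29.9, -9.0, 21.7]
grip_width: -0.003
```

Run:
```python
from plan import *
c=cam('side'); s=robot.state()
print(s['tool_pos'],s['ee_rot'],s['wrist_force'],s['torque'])
im=c['pixels']; u=proj(c,s['tool_pos']-np.array([0,0,14]))[0]; print(u)
cv2.imwrite('pics/s1.png',cv2.resize(im[150:330,240:440],(800,720),interpolation=3)[:600])
```

```text
[510.54954194 -97.84556451 176.09615394] [ 2.40833334 -1.98533794 -0.02780512] [-27.2859318  -10.09998068  18.90045715] [-1.68556209  4.40115712 -0.06156801]
[296.70476639 246.54404539]
```

View pics/s1.png

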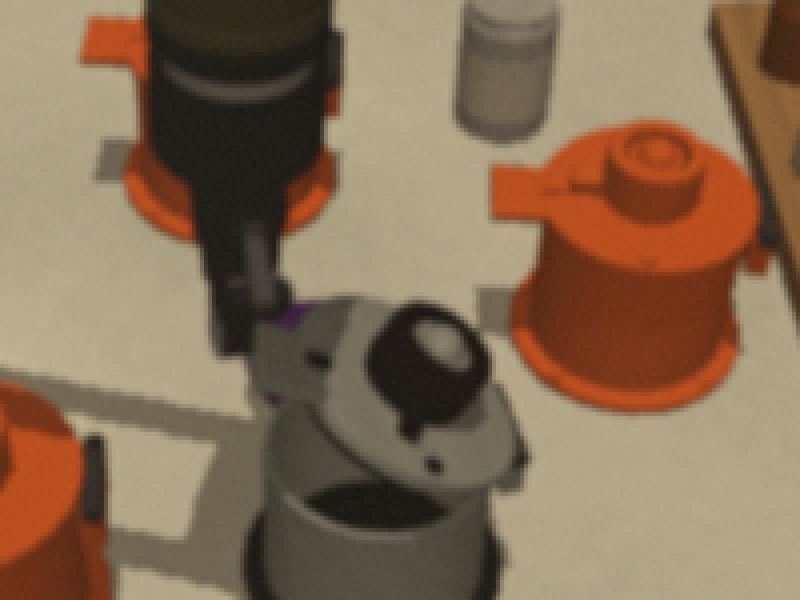

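The fingertip slid off past the tab's end and now stands in front of it; the lid is part shut. I back off forward, lift, and remeasure.

arm_command:
  moves:
    - [[0,0,0],[0,0.02,0],1]
    - [[0,0,0],[0,0.01,-0.02],1]
    - [[0,0,0],[0,0,-0.06],1]
    - [[0,0,0],[0,-0.02,-0.04],1]
    - [[0,0,0],[0,0,0],1]

```text
clock: 4.78
tool_pos: [519.3, -98.1, 302.0]
ee_rot: [-2.42, 1.996, -0.014]
wrist_force: [-0.5, 0.0, -0.3]
grip_width: 0.002
```

arm_command:
  moves:
    - [[0,0,0],[0,0,0],1]
    - [[0,0,0],[0,0,0],1]
    - [[0,0,0],[0,0,0],1]

```text
clock: 5.15
tool_pos: [514.7, -97.3, 296.7]
ee_rot: [2.422, -1.999, -0.004]
wrist_force: [0.2, -0.0, -0.2]
grip_width: 0.002
```

Run:
```python
from plan import *
s=robot.state();print(s['tool_pos'],s['ee_rot'],s['wrist_force'])
w=cam('wrist');b=cam('side');a=cam('scene')
import pickle; pickle.dump((w,b,a),open('v1.pkl','wb'))
im=np.zeros((600,800,3),np.uint8)
im[:400,:400]=cv2.resize(w['pixels'][100:300,200:400],(400,400),interpolation=3)
im[:400,400:]=cv2.resize(b['pixels'][200:300,290:390],(400,400),interpolation=3)
for th in (.35,.45,.55,.65):
    q=[*p[:3],th,p[4]]; print(th,[proj(c,[lidpt(q,160,-22,10),lidpt(q,160,22,10),lidpt(q,123.5,0,13),lidpt(q,68,0,44),ptr(q)]).round(1).tolist() for c in (w,b)])
cv2.imwrite('pics/v1.png',im)
```

```text
[514.71344144 -97.33873778 296.72474531] [ 2.42188132 -1.99927039 -0.00395145] [ 0.17777801 -0.00764233 -0.19756911]
0.35 [[[349.7, 228.9], [300.1, 228.9], [324.9, 187.3], [325.1, 110.4], [373.6, 143.3]], [[299.2, 253.2], [294.7, 236.9], [314.6, 245.4], [345.7, 237.0], [338.1, 261.6]]]
0.45 [[[351.2, 225.5], [298.8, 225.5], [325.0, 182.3], [325.1, 100.8], [375.1, 137.6]], [[302.8, 247.6], [298.2, 231.2], [317.7, 241.2], [349.1, 234.9], [340.7, 258.7]]]
0.55 [[[352.9, 219.7], [297.4, 219.7], [325.1, 175.4], [325.2, 90.2], [376.6, 130.7]], [[307.2, 242.0], [302.4, 225.7], [321.3, 237.1], [352.7, 233.0], [343.7, 255.9]]]
0.65 [[[354.7, 211.2], [295.8, 211.3], [325.1, 166.5], [325.2, 78.8], [378.2, 122.5]], [[312.4, 236.5], [307.4, 220.3], [325.5, 233.0], [356.5, 231.3], [347.1, 253.3]]]
```

View pics/v1.png

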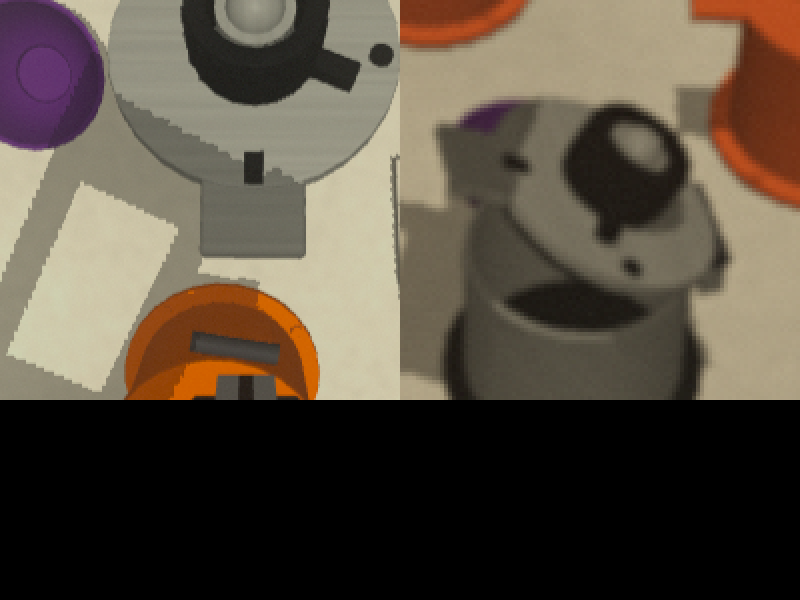

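Run:
```python
from plan import *
s=robot.state(); a=-1.38
ths=[.41,.41,.35,.3,.25,.2,.15,.1,.05,0,0]; ds=[149,149,149,149,149,149.5,150,151,152,153,153]; hs=[40,13]+[9]*7+[9,7]
pts=[tcp(t,d,h) for t,d,h in zip(ths,ds,hs)]
for t,q,w in zip(ths,shifts(s['tool_pos'],a,pts),pts): print(round(t,2),q,w.round(1))
```

```text
0.41 [0.0009, -0.0326, 0.0834] [547.5 -92.1 214.1]
0.41 [0.0, 0.0108, 0.0248] [536.9 -94.2 189.3]
0.35 [0.0, 0.0054, 0.0118] [531.6 -95.2 177.5]
0.3 [0.0, 0.0028, 0.0069] [528.9 -95.7 170.6]
0.25 [0.0, 0.0025, 0.007] [526.4 -96.2 163.6]
0.2 [0.0, 0.0026, 0.0071] [523.9 -96.7 156.5]
0.15 [0.0, 0.0022, 0.0072] [521.7 -97.1 149.3]
0.1 [0.0, 0.0024, 0.0073] [519.4 -97.6 142. ]
0.05 [0.0, 0.002, 0.0074] [517.4 -98.  134.6]
0 [0.0, 0.0016, 0.0076] [515.8 -98.3 127. ]
0 [0.0, 0.0, 0.002] [515.8 -98.3 125. ]
```

arm_command:
  moves:
    - [[0,0,0],[0.001,-0.033,0.04],1]
    - [[0,0,0],[0,0,0.043],1]
    - [[0,0,0],[0,0,0],1]
    - [[0,0,0],[0,0.011,0.022],1]
    - [[0,0,0],[0,0,0],1]

```text
clock: 5.92
tool_pos: [536.3, -94.2, 193.5]
ee_rot: [2.422, -2.0, -0.002]
wrist_force: [0.1, -0.2, 0.4]
grip_width: -0.004
```

arm_command:
  moves:
    - [[0,0,0],[0,0.003,0.007],1]
    - [[0,0,0],[0,0.003,0.007],1]
    - [[0,0,0],[0,0.003,0.007],1]
    - [[0,0,0],[0,0,0],1]

```text
clock: 6.42
tool_pos: [528.2, -96.0, 171.7]
ee_rot: [2.423, -2.0, -0.001]
wrist_force: [0.3, 0.4, -0.7]
grip_width: -0.001
```

arm_command:
  moves:
    - [[0,0,0],[0,0.0025,0.008],1]
    - [[0,0,0],[0,0.0025,0.007],1]

```text
clock: 6.68
tool_pos: [523.6, -97.1, 156.8]
ee_rot: [2.423, -1.999, 0.001]
wrist_force: [-0.3, -0.3, 1.6]
grip_width: -0.003
```

arm_command:
  moves:
    - [[0,0,0],[0,0.002,0.007],1]
    - [[0,0,0],[0,0.002,0.007],1]

```text
clock: 6.92
tool_pos: [519.3, -97.7, 142.5]
ee_rot: [2.423, -2.0, -0.001]
wrist_force: [-1.2, -1.5, 1.6]
grip_width: 0.001
```

Run:
```python
from plan import *
w=cam('wrist');b=cam('side')
im=np.zeros((400,800,3),np.uint8)
im[:,:400]=cv2.resize(w['pixels'][100:340,200:440],(400,400),interpolation=3)
im[:,400:]=cv2.resize(b['pixels'][200:300,280:380],(400,400),interpolation=3)
cv2.imwrite('pics/v2.png',im)
```

```text
(no output)
```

View pics/v2.png

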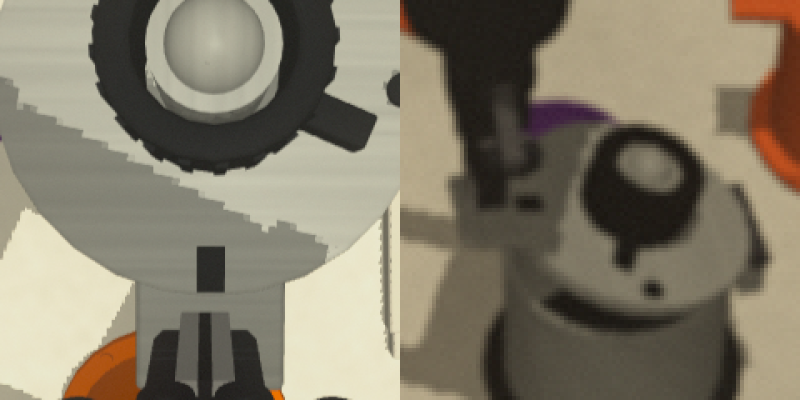

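The finger sits on the tab, just outside the mark (side crop (490,190), wrist crop (205,320)), and the lid is nearly shut. I keep pressing.

arm_command:
  moves:
    - [[0,0,0],[0,0.002,0.007],1]
    - [[0,0,0],[0,0.0015,0.007],1]
    - [[0,0,0],[0,0,0.002],1]
    - [[0,0,0],[0,0,0],1]

```text
clock: 7.52
tool_pos: [516.2, -98.3, 126.8]
ee_rot: [2.423, -2.0, -0.001]
wrist_force: [0.1, -0.6, -0.2]
grip_width: 0.001
```

arm_command:
  moves:
    - [[0,0,0],[0,0,0.002],1]
    - [[0,0,0],[0,0,0],1]

```text
clock: 7.78
tool_pos: [516.4, -98.4, 125.1]
ee_rot: [-2.423, 2.0, -0.0]
wrist_force: [0.6, 0.3, 0.7]
grip_width: 0.002
```

arm_command:
  moves:
    - [[0,0,0],[0,0,0.002],1]
    - [[0,0,0],[0,0,0],1]

```text
clock: 8.02
tool_pos: [516.3, -98.4, 123.0]
ee_rot: [2.423, -2.0, -0.0]
wrist_force: [-0.0, -0.1, -0.1]
grip_width: 0.004
```

arm_command:
  moves:
    - [[0,0,0],[0,0,0.002],1]
    - [[0,0,0],[0,0,0],1]

```text
clock: 8.28
tool_pos: [516.3, -98.4, 121.0]
ee_rot: [2.423, -2.0, -0.0]
wrist_force: [-0.3, 0.2, 0.7]
grip_width: -0.003
```

arm_command:
  moves:
    - [[0,0,0],[0,0,0.002],1]
    - [[0,0,0],[0,0,0.001],1]
    - [[0,0,0],[0,0,0],1]

```text
clock: 8.65
tool_pos: [516.4, -98.3, 117.9]
ee_rot: [-2.423, 2.0, 0.0]
wrist_force: [-0.3, 0.5, -0.6]
grip_width: -0.002
```

Run:
```python
from plan import *
s=robot.state();print(s['tool_pos'],s['wrist_force'])
w=cam('wrist');b=cam('side')
im=np.zeros((400,800,3),np.uint8)
im[:,:400]=cv2.resize(w['pixels'][100:340,200:440],(400,400),interpolation=3)
im[:,400:]=cv2.resize(b['pixels'][200:300,280:380],(400,400),interpolation=3)
cv2.imwrite('pics/v3.png',im)
for th in (0,.05,.1):
    q=[*p[:3],th,p[4]]; print(th,[proj(c,[lidpt(q,160,-22,10),lidpt(q,123.5,0,13),lidpt(q,68,0,44),ptr(q)]).round(1).tolist() for c in (w,b)])
```

```text
[516.36205973 -98.29912973 117.93853306] [-0.31455361  0.50447489 -0.60707781]
0 [[[364.1, 318.9], [323.8, 258.2], [324.1, 146.0], [417.2, 183.7]], [[293.0, 272.4], [308.6, 260.2], [335.8, 245.6], [332.0, 271.8]]]
0.05 [[[366.0, 325.9], [323.8, 261.3], [324.2, 139.6], [420.0, 182.9]], [[293.3, 269.8], [309.0, 258.2], [337.0, 244.3], [332.5, 270.4]]]
0.1 [[[368.1, 332.9], [323.8, 263.9], [324.2, 132.2], [423.0, 181.6]], [[293.7, 267.1], [309.6, 256.1], [338.2, 243.0], [333.2, 268.9]]]
```

View pics/v3.png

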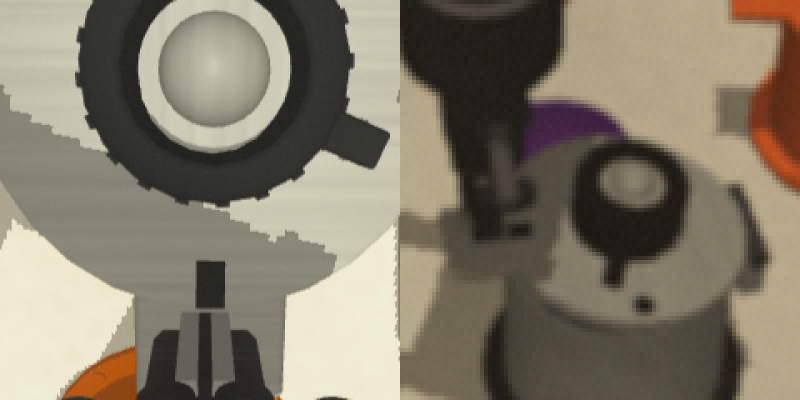

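arm_command:
  moves:
    - [[0,0,0],[0,0,0.003],1]
    - [[0,0,0],[0,0,0.002],1]

```text
clock: 9.0
tool_pos: [516.2, -98.4, 112.9]
ee_rot: [2.423, -1.999, -0.0]
wrist_force: [-1.3, -0.1, 1.5]
grip_width: -0.002
```

arm_command:
  moves:
    - [[0,0,0],[0,0,0.002],1]
    - [[0,0,0],[0,0,0.001],1]

```text
clock: 9.25
tool_pos: [516.2, -98.3, 109.9]
ee_rot: [2.423, -2.0, -0.001]
wrist_force: [-1.0, -0.9, 2.7]
grip_width: -0.005
```

arm_command:
  moves:
    - [[0,0,0],[0,0,0.002],1]
    - [[0,0,0],[0,0,0.001],1]

```text
clock: 9.5
tool_pos: [516.3, -98.4, 107.0]
ee_rot: [2.423, -2.0, -0.0]
wrist_force: [-2.2, -0.3, 1.6]
grip_width: 0.002
```

Run:
```python
from plan import *
s=robot.state();print(s['tool_pos'],s['wrist_force'])
w=cam('wrist');b=cam('side')
im=np.zeros((450,800,3),np.uint8)
im[:,:400]=cv2.resize(w['pixels'][120:435,180:460],(400,450),interpolation=3)
im[:400,400:]=cv2.resize(b['pixels'][220:300,290:370],(400,400),interpolation=3)
cv2.imwrite('pics/v4.png',im)
for th in (0,.05,.1):
    q=[*p[:3],th,p[4]]; print(th,[proj(c,[lidpt(q,160,-22,10),lidpt(q,123.5,0,13),lidpt(q,68,0,44),ptr(q)]).round(1).tolist() for c in (w,b)])
print(proj(w,s['tool_pos']-[0,0,14]),proj(b,s['tool_pos']-[0,0,14]))
```

```text
[516.26589744 -98.36090385 106.96419134] [-2.16655834 -0.31866072  1.64637205]
0 [[[366.6, 330.1], [323.8, 266.5], [324.1, 147.0], [424.2, 187.3]], [[293.0, 272.4], [308.6, 260.2], [335.8, 245.6], [332.0, 271.8]]]
0.05 [[[368.7, 338.2], [323.8, 270.1], [324.2, 140.0], [427.4, 186.6]], [[293.3, 269.8], [309.0, 258.2], [337.0, 244.3], [332.5, 270.4]]]
0.1 [[[371.1, 346.3], [323.8, 273.3], [324.3, 132.0], [430.9, 185.3]], [[293.7, 267.1], [309.6, 256.1], [338.2, 243.0], [333.2, 268.9]]]
[[323.93461754 279.83556073]] [[300.0204706  269.32084332]]
```

View pics/v4.png

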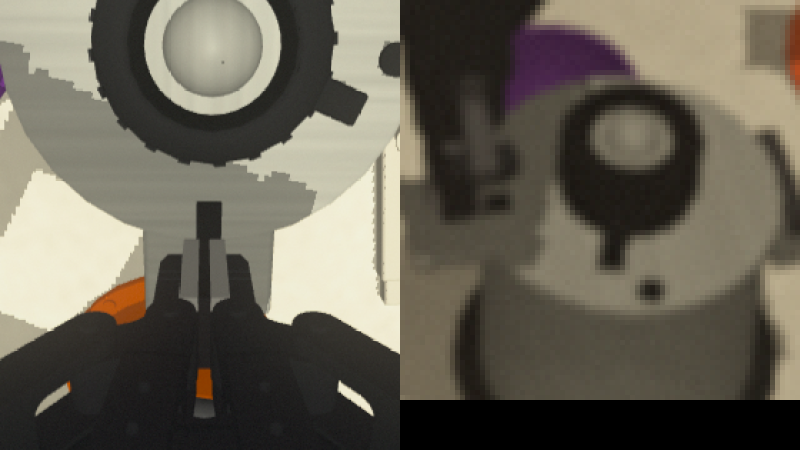

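arm_command:
  moves:
    - [[0,0,0],[0,0,0.002],1]
    - [[0,0,0],[0,0,0],1]

```text
clock: 9.85
tool_pos: [516.3, -98.3, 105.0]
ee_rot: [2.423, -2.0, -0.0]
wrist_force: [-0.8, -0.5, 1.1]
grip_width: -0.001
```

arm_command:
  moves:
    - [[0,0,0],[0,0,0.002],1]
    - [[0,0,0],[0,0,0],1]

```text
clock: 10.1
tool_pos: [516.2, -98.4, 102.9]
ee_rot: [2.423, -2.0, -0.0]
wrist_force: [-0.8, -0.5, 0.6]
grip_width: 0.003
```

arm_command:
  moves:
    - [[0,0,0],[0,0,0.002],1]
    - [[0,0,0],[0,0,0],1]

```text
clock: 10.35
tool_pos: [516.3, -98.4, 102.0]
ee_rot: [-2.423, 2.0, -0.001]
wrist_force: [-3.9, -0.2, 9.8]
grip_width: -0.002
```

arm_command:
  moves:
    - [[0,0,0],[0,0,0.001],1]
    - [[0,0,0],[0,0,0],1]

```text
clock: 10.6
tool_pos: [516.4, -98.4, 101.9]
ee_rot: [-2.423, 1.999, -0.002]
wrist_force: [-5.4, 0.6, 15.5]
grip_width: 0.002
```

Run:
```python
from plan import *
s=robot.state();print(s['tool_pos'],s['wrist_force'])
w=cam('wrist');b=cam('side'); A=cam('scene')
im=np.zeros((500,800,3),np.uint8)
im[:450,:400]=cv2.resize(w['pixels'][120:435,180:460],(400,450),interpolation=3)
im[:,400:]=cv2.resize(b['pixels'][220:320,290:370],(400,500),interpolation=3)
cv2.imwrite('pics/v5.png',im)
for th in (0,.05,.1):
    q=[*p[:3],th,p[4]]; print(th,[proj(c,[lidpt(q,160,-22,10),lidpt(q,123.5,0,13),lidpt(q,68,0,44),ptr(q)]).round(1).tolist() for c in (w,b)])
```

```text
[516.36160326 -98.44081979 101.91934342] [-5.4103731   0.59830455 15.453694  ]
0 [[[367.7, 336.0], [323.6, 270.9], [324.0, 147.8], [427.5, 189.4]], [[293.0, 272.4], [308.6, 260.2], [335.8, 245.6], [332.0, 271.8]]]
0.05 [[[369.9, 344.6], [323.6, 274.8], [324.1, 140.5], [430.9, 188.7]], [[293.3, 269.8], [309.0, 258.2], [337.0, 244.3], [332.5, 270.4]]]
0.1 [[[372.4, 353.2], [323.7, 278.3], [324.1, 132.1], [434.7, 187.5]], [[293.7, 267.1], [309.6, 256.1], [338.2, 243.0], [333.2, 268.9]]]
```

View pics/v5.png

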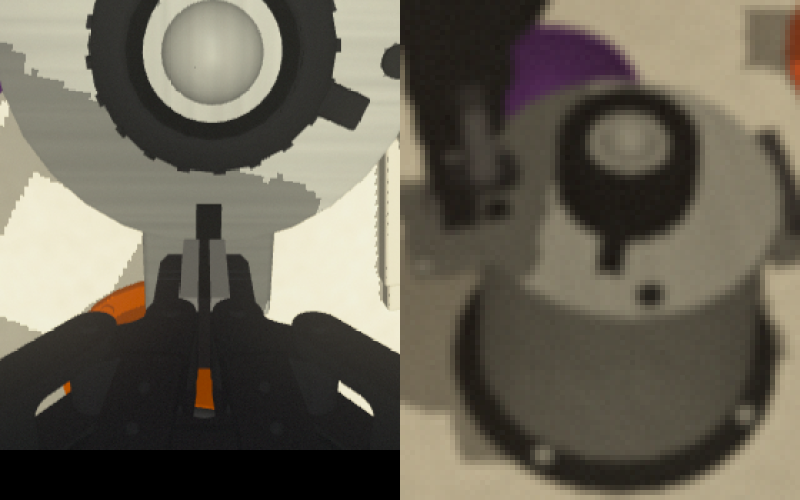

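Run:
```python
from plan import *
w=cam('wrist'); T=np.array(w['T_tool_cam']); print(T.round(3))
K=np.array(w['camera_matrix'])
for y in(-11,0,11):
  for z in (14,7,0,-7,-14):
    q=K@(T[:3,:3].T@(np.array([0,y,z])-T[:3,3])); print(y,z,(q[:2]/q[2]).round(1))
s=robot.state(); print(s['clock'])
```

```text
[[   1.       0.      -0.      -0.713]
 [  -0.       0.951    0.308  -78.367]
 [   0.      -0.308    0.951 -154.727]
 [   0.       0.       0.       1.   ]]
-11 14 [324.  261.4]
-11 7 [324.  266.4]
-11 0 [324.1 271.7]
-11 -7 [324.1 277.5]
-11 -14 [324.2 283.8]
0 14 [323.9 279.8]
0 7 [324.  285.4]
0 0 [324.  291.4]
0 -7 [324.1 297.8]
0 -14 [324.1 304.8]
11 14 [323.9 297.6]
11 7 [324.  303.7]
11 0 [324.  310.3]
11 -7 [324.1 317.3]
11 -14 [324.1 325. ]
10.8
```

The lid is shut: it reaches a hard stop at 15 N, and the lid edge, mark and pointer fall on their shut positions. The stop also shows that the shut fingertips sit about 12 mm behind the TCP, not ahead of it, which explains the earlier slip. Next I open, lift and go over the collar.

arm_command:
  moves:
    - [[0,0,0],[0,0,-0.02],1]
    - [[0,0,0],[0,0,-0.05],-1]
    - [[0,0,0],[0,0,-0.05],-1]
    - [[0,0,-0.16],[0,0,0],-1]
    - [[0,0,0.16],[0,-0.036,0],-1]
  grip_force: 30

```text
clock: 11.42
tool_pos: [549.5, -86.4, 221.4]
ee_rot: [-2.42, 2.003, -0.002]
wrist_force: [-0.1, -0.0, -0.3]
grip_width: 0.848
```

arm_command:
  moves:
    - [[0,0,0],[0,-0.036,0],-1]
    - [[0,0,-0.16],[0,0,0],-1]
    - [[0,0,-0.16],[0,0,0],-1]
    - [[0,0,-0.16],[0,0,0],-1]
    - [[0,0,-0.16],[0,0,0],-1]

```text
clock: 12.05
tool_pos: [585.9, -79.0, 219.8]
ee_rot: [-2.932, 1.128, -0.001]
wrist_force: [0.8, 0.6, -0.2]
grip_width: 0.998
```

arm_command:
  moves:
    - [[0,0,-0.14],[0,0,0],-1]
    - [[0,0,0],[0,0,0],-1]
    - [[0,0,0],[0,0,0],-1]
    - [[0,0,0],[0,0,0],-1]

```text
clock: 12.55
tool_pos: [585.6, -79.2, 220.1]
ee_rot: [-3.001, 0.93, -0.0]
wrist_force: [0.0, -0.0, 0.3]
grip_width: 1.004
```

```bash
cat > ang.py <<'E'
from plan import *
s=robot.state();w=cam('wrist');r=R.from_rotvec(s['ee_rot']).as_matrix()
print(s['tool_pos'].round(1),'a',np.arctan2(r[1,0],r[0,0]),'F',s['wrist_force'].round(1),s['grip_width'],s['clock'])
E
python3 - <<'E'
from ang import *
q=[*p[:3],0,p[4]]
cs=[lidpt(q,68,0,44),lidpt(q,123.5,0,13),ptr(q),lidpt(q,160,-22,10),lidpt(q,160,22,10)]
im=w['pixels'].copy()
for c in cs:
    u=proj(w,c)[0]; print(u.round(1)); cv2.drawMarker(im,tuple(int(v) for v in u),(0,0,255),1,8)
cv2.imwrite('pics/v6.png',im)
E
```

```text
[585.6 -79.2 220.1] a -0.6012741858493679 F [ 0.  -0.   0.3] 1.0041034050908089 12.55
[331.1 250. ]
[284.  281.4]
[351.1 286.5]
[274.9 322.1]
[237.3 291. ]
```

View pics/v6.png

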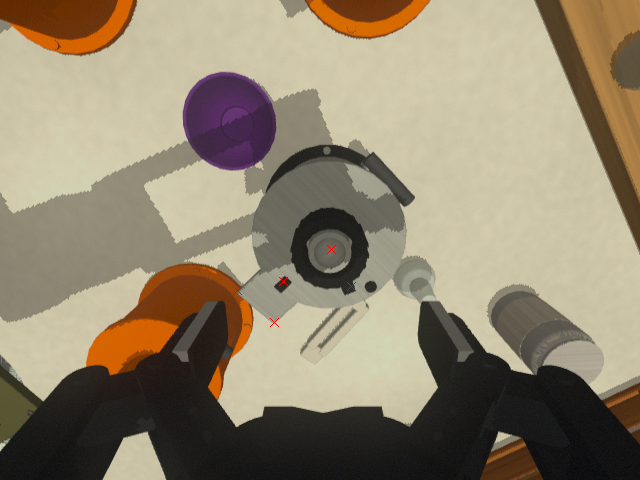

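The picture shows the shut model lying on the real parts: collar (331,250), mark (283,283), pointer (350,287). The open fingertips (220,303) and (425,303) are well back. I centre and descend while watching the force.

arm_command:
  moves:
    - [[0,0,0],[0.005,0.003,0.03],-1]
    - [[0,0,0],[0,0,0.03],-1]
    - [[0,0,0],[0,0,0.02],-1]
    - [[0,0,0],[0,0,0.01],-1]
    - [[0,0,0],[0,0,0],-1]

```text
clock: 13.22
tool_pos: [587.6, -84.4, 129.6]
ee_rot: [3.001, -0.929, -0.002]
wrist_force: [0.3, 0.1, 1.3]
grip_width: 0.998
```

arm_command:
  moves:
    - [[0,0,0],[0,0,0.01],-1]
    - [[0,0,0],[0,0,0.008],-1]
    - [[0,0,0],[0,0,0.005],-1]
    - [[0,0,0],[0,0,0],-1]

```text
clock: 13.72
tool_pos: [587.6, -84.4, 106.6]
ee_rot: [3.001, -0.928, -0.002]
wrist_force: [1.0, -0.1, -0.1]
grip_width: 0.999
```

Close on the collar.

arm_command:
  moves:
    - [[0,0,0],[0,0,0],1]
    - [[0,0,0],[0,0,0],1]
    - [[0,0,0],[0,0,0],1]
    - [[0,0,0],[0,0,0],1]
    - [[0,0,0],[0,0,0],1]
  grip_force: 40

```text
clock: 14.35
tool_pos: [588.1, -84.4, 107.8]
ee_rot: [-3.001, 0.928, -0.001]
wrist_force: [-2.1, 0.1, 5.6]
grip_width: 0.638
```

Run:
```python
from ang import *
cv2.imwrite('pics/g0.png',w['pixels'])
```

```text
[588.1 -84.4 107.8] a -0.5999552997623636 F [-2.1  0.1  5.6] 0.6378375440245577 14.35
```

arm_command:
  moves:
    - [[0,0,0.117],[0,0,-0.001],1]
    - [[0,0,0.117],[0,0,0],1]
    - [[0,0,0.117],[0,0,0],1]
    - [[0,0,0.117],[0,0,0],1]
    - [[0,0,0.117],[0,0,0],1]

```text
clock: 15.02
tool_pos: [589.1, -85.6, 107.8]
ee_rot: [2.603, -1.759, 0.004]
wrist_force: [2.0, -4.3, -1.4]
grip_width: 0.635
```

arm_command:
  moves:
    - [[0,0,0.117],[0,0,0],1]
    - [[0,0,0.117],[0,0,0],1]
    - [[0,0,0.117],[0,0,0],1]
    - [[0,0,0.117],[0,0,0],1]
    - [[0,0,0.117],[0,0,0],1]

```text
clock: 15.65
tool_pos: [589.3, -87.2, 107.9]
ee_rot: [1.985, -2.434, 0.008]
wrist_force: [1.6, -7.6, -2.4]
grip_width: 0.636
```

arm_command:
  moves:
    - [[0,0,0],[0,0,0],1]
    - [[0,0,0],[0,0,0],1]
    - [[0,0,0],[0,0,0],1]

```text
clock: 16.02
tool_pos: [589.3, -87.2, 107.9]
ee_rot: [1.989, -2.431, 0.007]
wrist_force: [1.2, -7.4, -3.2]
grip_width: 0.633
```

Run:
```python
from ang import *
cv2.imwrite('pics/g1.png',w['pixels']); print(s['torque'])
q=[*p[:3],0,0]
for c in [lidpt(q,68,0,44),lidpt(q,123.5,0,13),ptr(q),ptr([*p[:3],0,.1]),lidpt(q,68,0,10)]: print(proj(w,c)[0].round(1))
```

```text
[589.3 -87.2 107.9] a -1.7700724613153578 F [ 1.2 -7.4 -3.2] 0.6333309308272893 16.025
[-1.05057855 -0.30593532 -0.06356029]
[317.  339.4]
[357.5 387.3]
[351.8 379.1]
[360. 376.]
[317.9 299.1]
```

arm_command:
  moves:
    - [[0,0,0],[0,0,0],-1]
    - [[0,0,0],[0,0,0],-1]
    - [[0,0,0],[0,0,0],-1]
    - [[0,0,0],[0,0,-0.03],-1]
    - [[0,0,0],[0,0,-0.05],-1]

```text
clock: 16.7
tool_pos: [586.2, -83.8, 186.9]
ee_rot: [1.988, -2.429, -0.007]
wrist_force: [1.6, 0.6, 0.0]
grip_width: 1.0
```

arm_command:
  moves:
    - [[0,0,0],[0,0,-0.04],-1]
    - [[0,0,0],[0,0,0],-1]
    - [[0,0,0],[0,0,0],-1]
    - [[0,0,0],[0,0,0],-1]
    - [[0,0,0],[0,0,0],-1]

```text
clock: 17.32
tool_pos: [587.1, -84.3, 226.6]
ee_rot: [1.988, -2.43, -0.004]
wrist_force: [0.3, -0.8, 0.2]
grip_width: 1.0
```

```bash
cat > rect.py <<'E'
from ang import *
# rectify onto plane z=119 : canister frame, 4 px/mm, tab at left
def rect(w,z=119):
    q=[*p[:3],0,0]; Rz=R.from_euler('z',p[2])
    loc=np.array([[-100,-60],[60,-60],[60,60],[-100,60]],float)
    P=Rz.apply(np.c_[loc,np.full(4,z)])*[1,1,1]+[p[0],p[1],0]
    src=proj(w,P).astype(np.float32); dst=np.float32([[(x+100)*4,(60-y)*4] for x,y in loc])
    return cv2.warpPerspective(w['pixels'],cv2.getPerspectiveTransform(src,dst),(640,480),flags=2)
im=rect(w); cv2.imwrite('pics/r1.png',im)
E
python3 - <<'E'
from rect import *
g=im.max(2)
# dark mask, per-radius ring profile about origin (400,240)
for r in (33,36,39,42,45,48,51,54,57,60,63):
    t=np.radians(np.arange(-40,41,1)); x=400-r*4*np.cos(t); y=240+r*4*np.sin(t)
    v=g[y.astype(int),x.astype(int)]; d=np.degrees(t[v<60]).round(); print(r,v.min(),(d.min(),d.max(),d.mean().round(1)) if len(d) else None)
E
```

```text
[587.1 -84.3 226.6] a -1.769942592606859 F [ 0.3 -0.8  0.2] 0.9996574488376696 17.325
33 27 (np.float64(-40.0), np.float64(40.0), np.float64(0.0))
36 31 (np.float64(-40.0), np.float64(40.0), np.float64(0.0))
39 28 (np.float64(-40.0), np.float64(33.0), np.float64(-3.5))
42 27 (np.float64(-36.0), np.float64(9.0), np.float64(-10.2))
45 36 (np.float64(-5.0), np.float64(7.0), np.float64(1.0))
48 35 (np.float64(-5.0), np.float64(6.0), np.float64(0.5))
51 37 (np.float64(-4.0), np.float64(5.0), np.float64(0.5))
54 38 (np.float64(-2.0), np.float64(5.0), np.float64(1.5))
57 32 (np.float64(-2.0), np.float64(5.0), np.float64(1.5))
60 37 (np.float64(-2.0), np.float64(4.0), np.float64(1.0))
63 24 (np.float64(-2.0), np.float64(4.0), np.float64(1.0))
```

Run:
```python
from rect import *
A=cam('scene');B=cam('side')
o=np.zeros((600,800,3),np.uint8)
o[:300,:400]=cv2.resize(im,(400,300)); o[:300,400:]=cv2.resize(B['pixels'],(400,300))
o[300:,:400]=cv2.resize(B['pixels'][200:320,270:430],(400,300),interpolation=3); o[300:,400:]=cv2.resize(A['pixels'],(400,300))
cv2.imwrite('pics/f.png',o)
q=[*p[:3],0,0]
print(proj(B,[lidpt(q,123.5,0,13),lidpt(q,68,0,44)]).round(1))
```

```text
[587.3 -84.3 226.8] a -1.7700003060826168 F [ 0.3 -0.1 -0.2] 0.9999424294630159 17.375
[[308.6 260.2]
 [335.8 245.6]]
```

View pics/f.png

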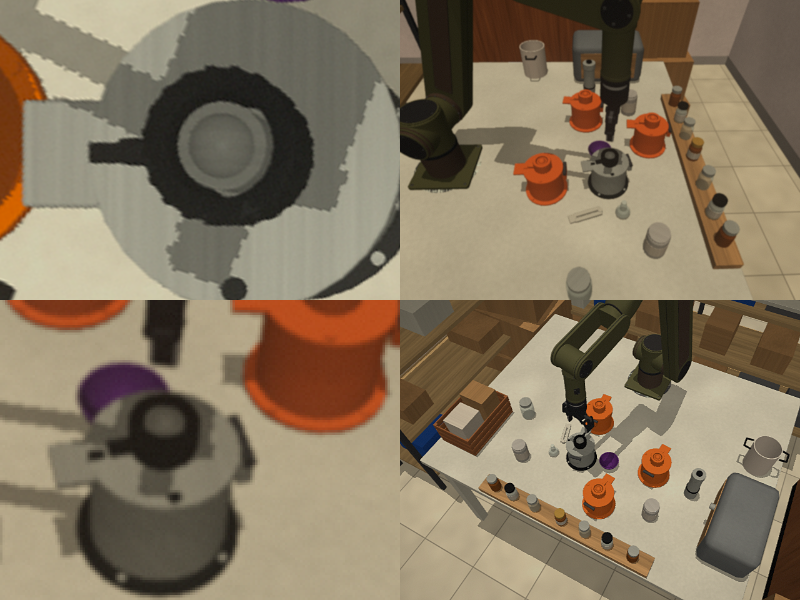

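The pointer lies in line with the bar (top-left panel, row 152). The lid is flat and the bystanders are in place, so I hand in.

```bash
python3 -c "
from station import ticket
print(ticket.job_done())"
```

```text
the job is handed in; nothing more can be done
None
```

The canister's lid is shut, the collar was turned clockwise to the locked mark after that, and I handed the job in at about 17 s of the 51 s allowed.

**Lid:** My first push slid off the tab's end partway, because the shut fingertips turned out to sit about 12 mm behind the TCP, not 14 mm ahead as documented. I backed off, remeasured, and pressed the tab down to a hard stop at about 15 N. That slip gave a wrist force of up to about 38 N. I judged it to be a fingertip against the tab's end, but did not confirm what touched.

**Collar:** I gripped it, turned it clockwise about 1.17 rad, released it and lifted clear.

**Last checks:**
- **Alignment:** in the rectified wrist view the pointer sits at about +0.5° and the mark at about +1.3°, so they line up to within about 1°.
- **Lid shut:** in the side view the mark is about 2 px from its predicted shut position, on the closed side. Some readings taken while closing disagreed by up to about 0.1 rad, which I put down to close-range camera calibration.
- **Surroundings:** the bystanders and the orange look-alikes looked unmoved, judged by eye. The gripper is open and touching nothing.

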